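Lock the paste sieves into the straining rack and peg them

ROBOT

A 6-joint arm with a two-finger parallel gripper is mounted at the origin on the work surface. World frame = base frame: x ahead of the robot, y to its left, z up, the work surface at z = 0. Lengths are in m, angles in rad, forces in N, time in s.
With the tool pointing down it reaches from about 0.375 to 0.9 m from the base axis. Payload 3.1 kg.
Tool frame: the origin (TCP) lies at the very end of the fingers, on their centre line; the grasp point (between the pads) lies 19 mm behind it; z points along the fingers, y is the line along which they close (so a half turn about z gives the same grasp; the last joint's range is limited). The gripper opens to 87 mm and grips with 3 to 60 N. Pads are 19 mm wide; open, the fingers measure 117 mm over their backs; the gripper's body (75 mm by 190 mm) begins 51 mm behind the grasp point.
Start: joints at [-1.377, 0.527, 1.433, -0, 1.181, -0.178], TCP at [0.227, -0.582, 0.223] pointing down, gripper open.
Joint ranges: [-3.08, 3.08], [-0.75, 2.2], [0.22, 2.44], [-1.43, 4.57], [0, 2.65], [-2.85, 2.85]. Speed limits (rad/s): [2.79, 2.79, 3.14, 3.14, 3.14, 3.14].

INTERFACE

Orientations are given as a unit quaternion [x, y, z, w].
In Python, from rig import robot gives the robot as it stands. The module is installed in compiled form; this text tells all that it offers.
- The arm moves only by the tool play_rows, never from a script. Its argument "steps" is one flat list of numbers, 5 for each row, row after row: the opening, from -1 (shut) to 1 (fully open), then the shift along the tool's x, y, z as a fraction of full scale, then the turn about the tool's z as a fraction of full scale. In form: [claw, tx, ty, tz, twist, claw, tx, ty, tz, twist, ...]. A call has exactly 10 rows; each row shifts and turns the commanded pose from where the row before left it, along the tool's axes as they then stand; what a row does not reach is not made up. Full scale, the value 1, is 0.03 m for a shift and 0.1 rad for a turn. A row lasts 1/10 s, in which the tool goes at most 50 mm and 8.59 degrees, less where a joint would pass 70% of its speed; a pose out of reach is approached as far as the arm can. A call with a number of a shift or a turn outside -1 to 1 is refused whole. A call with a gripper value outside its range is refused whole. The fingers move at their own pace and stop on an object; "grip_force" is the grip in N (left out, the last holds). Time passes only in rows, so rows that do not move let the fingers close, or fill a call up. It gives the time, the measured TCP pose, the force, the opening and the grip force at its end, in the units of the state.
- robot.get_obs(): the state, without advancing time (a new reading comes with each control period).
- robot.camera(name): name is "side" or "top"; returns a dict with "image" (400x640x3 uint8, red, green, blue), "mtx" (3x3 intrinsics, pixels), "rvec" (rotation vector, rad) and "tvec" (3), from world to camera coordinates, as OpenCV has them. Camera axes: x right, y down, z forward; pixel columns grow to the right and rows downward; lengths in m; the calibration is good to about 2 mm. A picture is of the moment at which its call begins. There is no depth.
- robot.hand_in(): hands the job in; it is judged then, once.
The state is a dict: "time": time; "q": joint angles; "joint_velocities": joint speeds; "joint_torque": joint torques, N m; "position": TCP position; "tool_rot": TCP orientation; "ft_force": force on the tool from outside, world axes, zero at the start; "moment": the same for the moment, N m; "grip_width": finger opening in m; "grip_force": force on a finger pad.
Only numpy, scipy, OpenCV 4.12 (cv2) and the standard library are available. Lean on these libraries where they do the work, as an engineer would, in place of code of your own. Each camera call takes 0.05 s, during which the arm holds its last target. There are 200 camera calls.

TASK

Get the straining rack ready for print paste: put every sieve standing on the table into a collar of its own, lugs down through the entry gaps, and twist it clockwise until its lugs drop into the locking notches. Then knock down the keeper peg of every collar that holds a sieve, using the mallet and never your fingers on a peg; pegs of empty collars stay up. Finally stand the mallet back on its rubber mat, on its striking face as you found it, and leave the things around the rack alone.

Things in the scene. Friction and masses are not known exactly. Their poses are not given: they have to be found in the camera images.
- sieve_a: Steel sieve, 130 to 210 g. Origin: centre of its underside, z up. Round cup 68 mm across, 30 mm high, lower edge bevelled. On top a wooden grip fin, 26 mm along x, 14 mm thick along y, from 30 to 75 mm above the origin. Two lugs stick out along its +x and -x to 48 mm from the axis, 8 mm wide, 8 mm high, underside 16 mm above the origin. A half turn about z makes no difference.
- sieve_b: A second sieve, exactly like sieve_a. Two or three of the three sieves are there; an absent one reads None.
- sieve_c: A third sieve, exactly like sieve_a.
- rack: Fixed straining rack: two wooden rails 430 mm long (its y) on end boards, 137 mm deep (x), rail tops 89 mm high, open between. Three steel bayonet collars sit in a row along y, 150 mm apart, over white bowls (look only). Its -x side, with the pegs, faces the robot. Origin: centre of its foot on the table. In brief: sieve in at +55 degrees, twist clockwise to 0, down 7 mm.
- collar_1: Left (+y) collar. Origin on its upright axis, 93 mm above the table, level with the notch floors. Its x axis, 25 degrees clockwise from the rack's x, runs through the two notches. All three collars alike, a half turn makes no difference but for the peg. Bore 72 mm for the 68 mm cup. Angles (collar_2, collar_3): from collar x to sieve x, counter-clockwise from above, in degrees.
- collar_2: Middle collar, as collar_1. Entry gaps at +55 (lugs fit from +46 to +65): lowered there, the lugs rest on a ledge 7 mm above the notch floors, sieve origin 9 mm below the collar's. Twisting clockwise from +36 they pass under a hook lip, underside 18 mm, top 24 mm above the notch floors: 3 mm of play in height.
- collar_3: Right (-y) collar, as collar_1. At 0 degrees the notch, 14 mm wide, with an end stop behind it: the lugs drop 7 mm, so the sieve's origin lies 16 mm below the collar's and it is locked. From +75 to +155 the rim is a closed shoulder, 24 mm above the notch floors, on which lugs would sit too high.
- peg_1 (a joint): Keeper peg of collar 1: 0 up (starts within 2 mm), 0.011 m fully down. Stays where it is left; takes about 7 N to move, slow or struck. Brass head 16 mm across. Down, it stands behind the locked lug; driven too early it bars the twist.
- peg_2 (a joint): Keeper peg of collar 2: 0 up (starts within 2 mm), 0.011 m fully down. Stays where it is left; takes about 7 N to move, slow or struck. Brass head 16 mm across. Down, it stands behind the locked lug; driven too early it bars the twist.
- peg_3 (a joint): Keeper peg of collar 3: 0 up (starts within 2 mm), 0.011 m fully down. Stays where it is left; takes about 7 N to move, slow or struck. Brass head 16 mm across. Down, it stands behind the locked lug; driven too early it bars the twist.
- peg_1_top (a point): Centre of the top of keeper peg 1's head: on the robot's side of collar 1 (rack's -x), 44 mm from its axis, 141 mm above the table when up, 130 mm when down.
- peg_2_top (a point): Centre of the top of keeper peg 2's head: on the robot's side of collar 2 (rack's -x), 44 mm from its axis, 141 mm above the table when up, 130 mm when down.
- peg_3_top (a point): Centre of the top of keeper peg 3's head: on the robot's side of collar 3 (rack's -x), 44 mm from its axis, 141 mm above the table when up, 130 mm when down.
- mallet: Wooden mallet, 260 g, standing on one striking face. Origin: centre of that lower face, z up. Head 40 mm along x, 48 mm along y, 60 mm high; both faces flat. Handle level, along the mallet's -x, from 20 to 140 mm from the origin, 18 mm wide (y), 24 mm high, its middle 30 mm above the lower face. Centre of mass about 10 mm from the origin towards the handle.
- mat: Fixed black rubber mat, 200 mm (x) by 120 mm (y), 4 mm thick, where the mallet stands. Origin: centre of its underside.
- brush_jar: Bystander: green glass jar 72 mm across, 100 mm high, with three brushes standing in it up to about 240 mm. Origin: centre of its foot.
- paste_pot: Bystander: closed jar 76 mm across, 75 mm high. Origin: centre of its foot.
Mind the look-alikes: they are no part of the job. What is shaped like the mat but red is not meant.

How it is judged:
By the outcome, as a careful person would: the job done as asked, in the order asked, and still so for the second after the job is handed in, with the robot touching nothing.
Of sieve_a, sieve_b, sieve_c only 2 to 3 are there at a start; the rules pass over those that are not, and their reading is None.
At some moment in a run one of sieve_a, sieve_b, sieve_c may be knocked a few centimetres aside while the robot is not near it.
It also fails if it takes over 210 s, if anything falls off the work surface, if the arm or the gripper's body presses on something with over 40 N, if the wrist force passes 120 N, or if a joint passes its speed limit or range.

## Working session

There is one attempt and no reset: what is moved stays moved. The work goes in short steps, Python scripts to look and compute and a tool call to move; the robot and the scene stay as the last step left them, time stands still between calls to the robot, and variables do not carry over. Pictures are saved under pics/ and viewed, at most 14 in all, crops included, and the job is handed in when it is done.

Besides the shell and the picture viewer there is one more tool, called after "Emit:" by a JSON object that holds its "op" and its "data", one argument or row to a line. play_rows: Moves the arm, as the interface text tells. Shift numbers are shares of 0.03 m and turn numbers shares of 0.1 rad, none past 1 either way. Its arguments: {"type":"object","properties":{"steps":{"type":"array"},"grip_force":{"type":"number"}},"required":["steps"]}

```bash
ls; mkdir -p pics
python3 - <<'E'
from rig import robot
import cv2,numpy as np
o=robot.get_obs();print(o)
for n in("top","side"):
    c=robot.camera(n);cv2.imwrite(f"pics/{n}0.png",c["image"][:,:,::-1]);
    R=cv2.Rodrigues(c["rvec"])[0];print(n,c["mtx"],-R.T@c["tvec"],R)
    np.savez(f"{n}0.npz",**c)
E
```

```text
pics
{'time': 0.0, 'q': array([-1.37752689e+00,  5.28423240e-01,  1.43386394e+00, -5.41852301e-05,
        1.18139844e+00, -1.78485160e-01]), 'joint_velocities': array([-7.73936353e-04,  1.90706866e-04,  4.85745075e-04,  2.38602585e-04,
        1.47540461e-04, -9.87803658e-05]), 'joint_torque': array([ 3.34734877e-04, -4.40042746e+01, -1.76589131e+01,  6.33282680e-02,
        5.82038693e-02, -1.65160654e-04]), 'position': array([ 0.22691399, -0.58158688,  0.22161021]), 'tool_rot': array([ 9.82772052e-01,  1.84818825e-01, -3.27886234e-05, -1.04626975e-03]), 'ft_force': array([ 0.33738661,  0.90823671, -0.33975525]), 'moment': array([0.01851246, 0.03032301, 0.04185745]), 'grip_force': 0.0, 'grip_width': 0.08644272525599675}
top [[385.12702308   0.         323.50460834]
 [  0.         385.12702308 194.86564636]
 [  0.           0.           1.        ]] [ 0.25430189 -0.04926119  1.44602696] [[-0.07063025 -0.99749301  0.004366  ]
 [-0.97692482  0.06828809 -0.20237253]
 [ 0.20156703 -0.01855887 -0.97929888]]
side [[361.74432207   0.         321.7932186 ]
 [  0.         361.74432207 198.72581751]
 [  0.           0.           1.        ]] [0.06037208 0.79810015 0.88472163] [[-0.86906648 -0.49440088  0.01706531]
 [-0.3124249   0.52178596 -0.79380734]
 [ 0.38355461 -0.69520298 -0.60792983]]
```

View pics/top0.png

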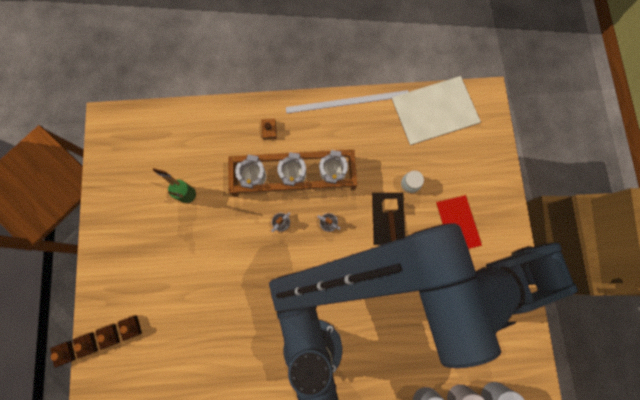

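View pics/side0.png

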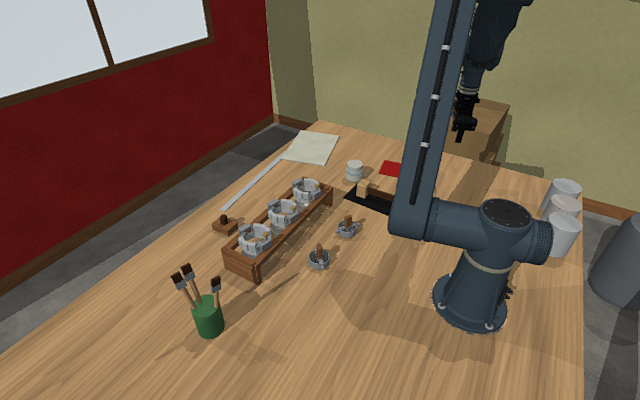

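Two sieves: top view (281,223) and (329,223). The rack is at about (292,171), the mat and mallet at (390,217), and the jar and pot lie beside the rack. I'll zoom in.

Run:
```python
import cv2
a=cv2.imread("pics/top0.png")[140:250,220:420];b=cv2.imread("pics/side0.png")[150:290,215:415]
cv2.imwrite("pics/top0c.png",cv2.resize(a,(800,440),interpolation=cv2.INTER_CUBIC))
cv2.imwrite("pics/side0c.png",cv2.resize(b,(800,560),interpolation=cv2.INTER_CUBIC))
```

```text
(no output)
```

View pics/top0c.png

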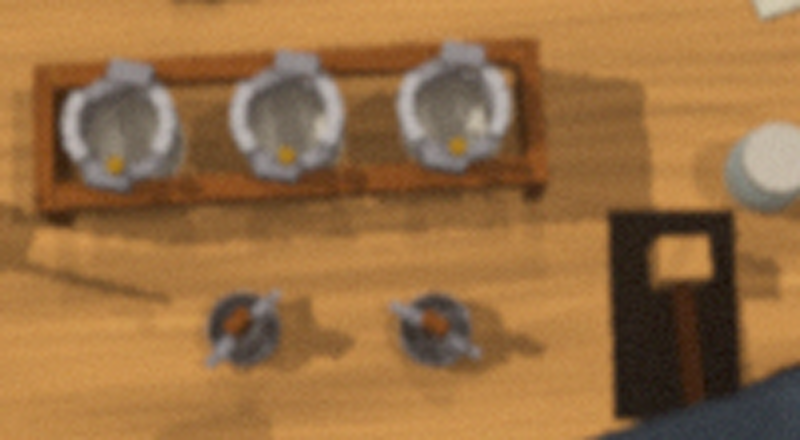

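View pics/side0c.png

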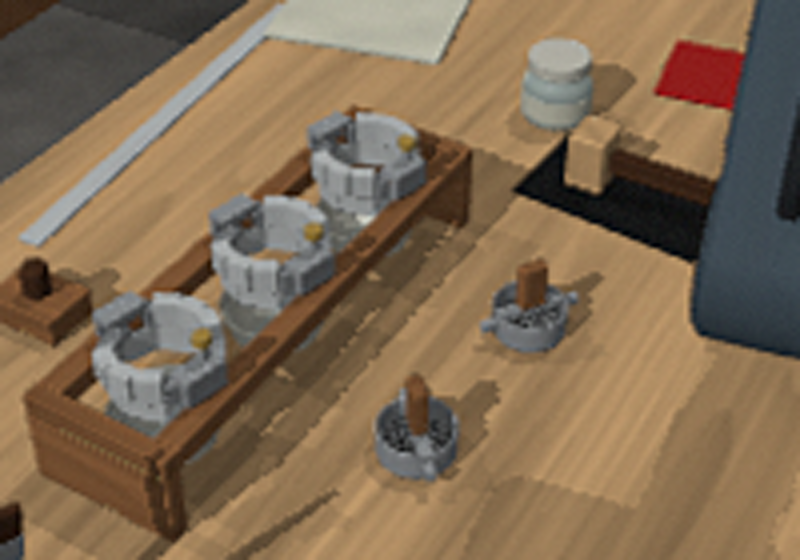

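Clear view: three collars with yellow peg heads and two sieves. Sieve fins are at crop (237,322) and (435,322). The mallet head is at (683,258) with its handle pointing down the picture. I'll measure by colour segmentation and two-view triangulation.

```bash
cat > h.py <<'E'
import numpy as np,cv2
from scipy.optimize import least_squares
def load(n,k=0): return dict(np.load(f"{n}{k}.npz"))
def proj(P,c): return cv2.projectPoints(np.atleast_2d(np.array(P,float)),c["rvec"],c["tvec"],c["mtx"],None)[0][:,0]
def ray(uv,c):
    R=cv2.Rodrigues(c["rvec"])[0];d=R.T@np.linalg.inv(c["mtx"])@np.array([uv[0],uv[1],1.]);return (-R.T@c["tvec"].reshape(3)),d
def atz(uv,z,c):
    o,d=ray(uv,c);return o+d*(z-o[2])/d[2]
def tri(a,ca,b,cb):
    r=least_squares(lambda P:np.r_[proj(P,ca)[0]-a,proj(P,cb)[0]-b],[.55,0,.1]);return r.x,np.sqrt((r.fun**2).mean())
def blobs(img,mask,mn):
    n,l,s,cen=cv2.connectedComponentsWithStats(mask.astype(np.uint8));return [(cen[i].round(2),s[i,4],s[i,:4]) for i in range(1,n) if s[i,4]>=mn]
def snap(k):
    from rig import robot
    for n in("top","side"):
        c=robot.camera(n);cv2.imwrite(f"pics/{n}{k}.png",c["image"][:,:,::-1]);np.savez(f"{n}{k}.npz",**c)
def roi(img,m,x0,y0,x1,y1):
    z=np.zeros(m.shape,bool);z[y0:y1,x0:x1]=m[y0:y1,x0:x1];return z
E
python3 - <<'E'
from h import *
for n,r in(("top",(220,140,420,250)),("side",(215,150,415,290))):
    c=load(n);im=c["image"];hsv=cv2.cvtColor(im,cv2.COLOR_RGB2HSV).astype(int);H,S,V=[hsv[...,i] for i in range(3)]
    print(n,"peg");[print(b) for b in blobs(im,roi(im,(H>=17)&(H<=28)&(S>150)&(V>110),*r),3)]
    print("fin");[print(b) for b in blobs(im,roi(im,(H<=14)&(S>120)&(V<170)&(V>40),*r),6)]
    print("dark");[print(b) for b in blobs(im,roi(im,(V<50),*r),60)]
    print("steel");[print(b) for b in blobs(im,roi(im,(S<70)&(V>50),*r),60)]
# check expected colours
c=load("top");print(c["image"][176:180,246:252].tolist());print(c["image"][219:222,277:282].tolist())
E
```

```text
top peg
(array([236.  , 141.33]), np.int32(3), array([235, 141,   3,   2], dtype=int32))
(array([252., 141.]), np.int32(3), array([251, 141,   3,   1], dtype=int32))
(array([292.33, 142.  ]), np.int32(3), array([292, 141,   2,   3], dtype=int32))
(array([303.  , 141.75]), np.int32(4), array([302, 141,   3,   3], dtype=int32))
(array([312.75, 141.5 ]), np.int32(4), array([312, 141,   3,   2], dtype=int32))
(array([326.  , 142.83]), np.int32(6), array([325, 141,   3,   5], dtype=int32))
(array([333.33, 140.67]), np.int32(3), array([333, 140,   2,   2], dtype=int32))
(array([338.5 , 141.67]), np.int32(6), array([338, 140,   2,   4], dtype=int32))
(array([345.33, 142.  ]), np.int32(3), array([345, 141,   2,   3], dtype=int32))
(array([353.33, 140.33]), np.int32(3), array([353, 140,   2,   2], dtype=int32))
(array([359.4, 142.6]), np.int32(5), array([358, 141,   4,   4], dtype=int32))
(array([390. , 144.3]), np.int32(20), array([387, 141,   8,   8], dtype=int32))
(array([228.78, 143.44]), np.int32(9), array([227, 142,   5,   4], dtype=int32))
(array([284.2, 143. ]), np.int32(5), array([28
[... 12624 characters left out ...]
59.48]), np.int32(307), array([308, 247,  22,  23], dtype=int32))
[[[133, 124, 106], [136, 127, 111], [139, 129, 113], [142, 128, 115], [133, 123, 109], [122, 111, 98]], [[134, 121, 109], [139, 127, 112], [147, 133, 117], [144, 131, 114], [136, 126, 106], [124, 109, 98]], [[133, 120, 104], [136, 119, 99], [146, 129, 96], [144, 126, 99], [140, 124, 105], [121, 111, 95]], [[142, 127, 99], [145, 118, 78], [158, 123, 67], [158, 126, 76], [144, 122, 85], [121, 106, 85]]]
[[[103, 67, 45], [120, 73, 38], [132, 72, 32], [123, 69, 31], [116, 69, 35]], [[127, 73, 41], [129, 77, 34], [132, 76, 33], [114, 65, 25], [92, 54, 23]], [[127, 72, 31], [127, 70, 28], [117, 67, 28], [101, 58, 24], [79, 46, 24]]]
```

```bash
cat >> h.py <<'E'
from scipy.optimize import minimize
def box(x0,x1,y0,y1,z0,z1): return np.array([[x,y,z] for x in(x0,x1) for y in(y0,y1) for z in(z0,z1)])
_t=np.linspace(0,2*np.pi,40,endpoint=False)
def cyl(r,z): return np.c_[r*np.cos(_t),r*np.sin(_t),0*_t+z]
SIEVE=[np.r_[cyl(.031,0),cyl(.034,.004),cyl(.034,.03)],box(-.048,.048,-.004,.004,.016,.024),box(-.013,.013,-.007,.007,.03,.075)]
MALLET=[box(-.02,.02,-.024,.024,0,.06),box(-.14,-.02,-.009,.009,.018,.042)]
def world(P,p):
    c,s=np.cos(p[2]),np.sin(p[2]);return P@np.array([[c,s,0],[-s,c,0],[0,0,1]])+[p[0],p[1],p[3]]
def render(parts,p,c,r,ss=8):
    x0,y0,x1,y1=r;m=np.zeros(((y1-y0)*ss,(x1-x0)*ss),np.uint8)
    for P in parts:
        q=(proj(world(P,p),c)-[x0,y0]+.5)*ss-.5;cv2.fillConvexPoly(m,cv2.convexHull(np.round(q*16).astype(np.int32)),255,shift=4)
    return cv2.GaussianBlur(cv2.resize(m,(x1-x0,y1-y0),interpolation=cv2.INTER_AREA).astype(float)/255,(0,0),.8)
def hsvm(im):
    h=cv2.cvtColor(im,cv2.COLOR_RGB2HSV).astype(int);return h[...,0],h[...,1],h[...,2]
def smask(im,r):
    H,S,V=hsvm(im);m=((S<90)&(V>35))|((H<=13)&(S>120)&(V<150))|(V<55)
    x0,y0,x1,y1=r;m=m[y0:y1,x0:x1].astype(np.uint8);n,l,s,_=cv2.connectedComponentsWithStats(m)
    m=(l==1+s[1:,4].argmax()).astype(np.uint8);k,_=cv2.findContours(m,0,2);cv2.drawContours(m,k,-1,1,-1);return m.astype(float)
def fit(parts,views,p0,z):
    f=lambda v:sum(((render(parts,[v[0]/100,v[1]/100,v[2]/5,z],c,r)-cv2.GaussianBlur(m,(0,0),.5))**2).sum() for c,m,r in views)
    best=min((minimize(f,[p0[0]*100,p0[1]*100,a*5],method="Nelder-Mead",options=dict(xatol=.01,fatol=.02,initial_simplex=np.array([[p0[0]*100+i,p0[1]*100+j,a*5+k] for i,j,k in((0,0,0),(1,0,0),(0,1,0),(0,0,1.5))]))) for a in p0[2]),key=lambda o:o.fun)
    return best.x/[100,100,5],best.fun
E
cat > m1.py <<'E'
from h import *
T,S=load("top"),load("side")
pt=[(248.33,180.89),(291.22,178.56),(334,176)];ps=[(264.78,234.33),(292.88,207.88),(316.2,185.4)]
for a,b in zip(pt,ps): print("peg",*[np.round(v,4) for v in tri(a,T,b,S)])
def F(p,z=.1385):
    R=[[-.044,y,0] for y in(.15,0,-.15)];P=world(np.array(R),[*p,z]);return np.r_[(proj(P,T)-pt).ravel(),(proj(P,S)-ps).ravel()]
r=least_squares(F,[.55,0,0]);print("rack",r.x.round(4),np.degrees(r.x[2]),r.fun.round(1))
for y in(.15,0,-.15): q=world(np.array([[0,y,0]]),[*r.x,.093+.01])[0];print("collar",q.round(4),proj(q,T).round(1),proj(q,S).round(1))
for n,rt,rs,g in(("L",(266,207,296,238),(303,238,337,275),(279,220)),("R",(313,209,345,238),(330,210,366,242),(328.4,220.5))):
    v=[(T,smask(T["image"],rt),rt),(S,smask(S["image"],rs),rs)];p0=atz(g,.07,T)
    for vv in (v,v[:1],v[1:]):
        s,e=fit(SIEVE,vv,[p0[0],p0[1],[-.9,-.3,.3,.9]],0);print("sieve",n,s.round(4),np.degrees(s[2]).round(1),round(e,1),[int(m.sum()) for _,m,_ in vv])
E
python3 m1.py
```

```text
peg [0.5916 0.1843 0.1377] 0.0027
peg [0.5896 0.0345 0.1367] 0.0428
peg [ 0.5886 -0.1156  0.1362] 0.0252
rack [ 0.6334  0.0344 -0.0111] -0.6345568318348799 [-0.2  0.1 -0.1  0.  -0.1  0.1  0.  -0.  -0.1 -0.4  0.1 -0.4]
collar [0.6351 0.1844 0.103 ] [[249.7 171.5]] [[254.3 237.6]]
collar [0.6334 0.0344 0.103 ] [[291.3 169.1]] [[282.3 211.4]]
collar [ 0.6317 -0.1156  0.103 ] [[332.8 166.8]] [[306.  189.3]]
sieve L [ 0.4581  0.0899 -0.8273] -47.4 27.9 [264, 410]
sieve L [ 0.4573  0.0903 -0.826 ] -47.3 17.3 [264]
sieve L [ 0.4584  0.0895 -0.8309] -47.6 9.9 [410]
sieve R [ 0.4439 -0.0882  0.9808] 56.2 35.1 [268, 339]
sieve R [ 0.4428 -0.0879  0.9731] 55.8 13.8 [268]
sieve R [ 0.4448 -0.0889  0.9617] 55.1 19.0 [339]
```

```bash
cat > plan.py <<'E'
import sys,numpy as np
from rig import robot
def yaw(q): return 2*np.arctan2(q[1],q[0])
o=robot.get_obs();y=yaw(o["tool_rot"]);x=[float(v) for v in sys.argv[1:5]]
d=np.array(x[:3])-o["position"];c,s=np.cos(y),np.sin(y)
t=np.array([c*d[0]+s*d[1],s*d[0]-c*d[1],-d[2]])/.03
w=-((np.radians(x[3])-y+np.pi)%(2*np.pi)-np.pi)/.1
if len(sys.argv)>5 and abs(w)>15.7: w-=np.sign(w)*10*np.pi
print("t",round(o["time"],1),"pos",o["position"].round(4),"yaw",np.degrees(y).round(2),"F",o["ft_force"].round(1),"grip",o["grip_width"].round(4),"| total shift",t.round(2),"twist",w.round(2),"q6",o["q"][5].round(2))
E
python3 plan.py 0.4439 -0.0882 0.16 56
```

```text
Traceback (most recent call last):
  File "plan.py", line 9, in <module>
    print("t",round(o["time"],1),"pos",o["position"].round(4),"yaw",np.degrees(y).round(2),"F",o["ft_force"].round(1),"grip",o["grip_width"].round(4),"| total shift",t.round(2),"twist",w.round(2),"q6",o["q"][5].round(2))
                                                                                                                             ^^^^^^^^^^^^^^^^^^^^^
AttributeError: 'float' object has no attribute 'round'
```

```bash
sed -i 's/o\["grip_width"\].round(4)/round(float(o["grip_width"]),4)/' plan.py; python3 plan.py 0.4439 -0.0882 0.16 56
```

```text
t 0.1 pos [ 0.227  -0.5816  0.2217] yaw 21.3 F [ 0.8 -0.6  0.9] grip 0.0869 | total shift [ 12.71 -12.7    2.06] twist -6.06 q6 -0.18
```

Emit:
{"op": "play_rows", "data": {
  "steps": [1,0.636,-0.635,0,0,1,0.636,-0.635,0,0,1,0.636,-0.635,0,0,1,0.636,-0.635,0,0,1,0.636,-0.635,0,0,1,0.636,-0.635,0,0,1,0.636,-0.635,0,0,1,0.636,-0.635,0,0,1,0.636,-0.635,0,0,1,0.636,-0.635,0,0]
}}

```text
time: 1.1
position: [0.3358, -0.3342, 0.2223]
tool_rot: [0.983, 0.185, -0.0, -0.0]
ft_force: [0.9, -0.7, -0.2]
grip_width: 0.0871
grip_force: 0.0
```

Emit:
{"op": "play_rows", "data": {
  "steps": [1,0.636,-0.635,0,0,1,0.636,-0.635,0,0,1,0.636,-0.635,0,0,1,0.636,-0.635,0,0,1,0.636,-0.635,0,0,1,0.636,-0.635,0,0,1,0.636,-0.635,0,0,1,0.636,-0.635,0,0,1,0.636,-0.635,0,0,1,0.636,-0.635,0,0]
}}

```text
time: 2.1
position: [0.4443, -0.0875, 0.2223]
tool_rot: [0.983, 0.185, -0.0, -0.0]
ft_force: [1.3, -0.2, 0.6]
grip_width: 0.0872
grip_force: 0.0
```

Emit:
{"op": "play_rows", "data": {
  "steps": [1,0,0,0.25,-0.75,1,0,0,0.25,-0.75,1,0,0,0.25,-0.75,1,0,0,0.25,-0.75,1,0,0,0.25,-0.75,1,0,0,0.25,-0.75,1,0,0,0.25,-0.75,1,0,0,0.25,-0.75,1,0,0,0,0,1,0,0,0,0]
}}

```text
time: 3.1
position: [0.4441, -0.0886, 0.1625]
tool_rot: [0.885, 0.466, -0.0, -0.0]
ft_force: [-0.3, 0.0, 0.1]
grip_width: 0.0872
grip_force: 0.0
```

```bash
python3 plan.py 0.4439 -0.0882 0.042 56.0; python3 -c "
from h import *
snap(1)
import cv2
a=cv2.imread('pics/top1.png')[140:250,220:420];b=cv2.imread('pics/side1.png')[160:290,280:480]
cv2.imwrite('pics/c1.png',np.vstack([cv2.resize(a,(640,352)),cv2.resize(b,(380,247)).copy() if 0 else cv2.copyMakeBorder(cv2.resize(b,(380,247)),0,0,0,260,0)]))"
```

```text
t 3.1 pos [ 0.4441 -0.0886  0.1625] yaw 55.59 F [-0.3  0.   0.1] grip 0.0872 | total shift [ 0.01 -0.01  4.02] twist -0.07 q6 0.16
```

View pics/c1.png

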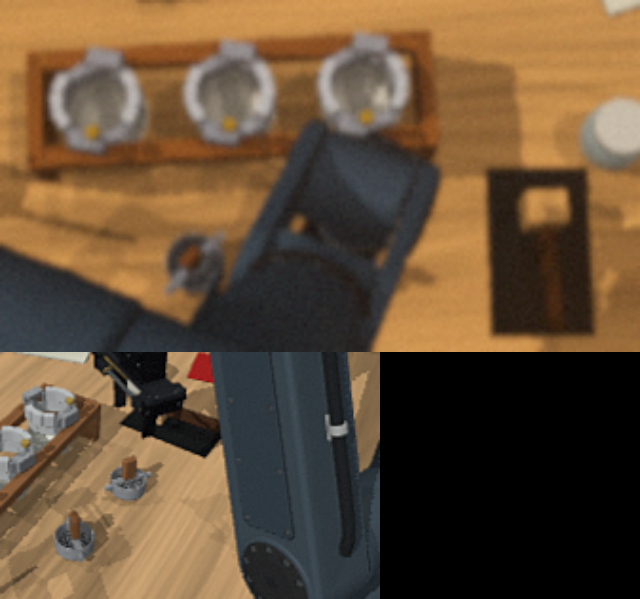

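The hand is over the right sieve, which still stands at crop (128,480). The mat and mallet are now unobstructed. I'll descend and grip.

Emit:
{"op": "play_rows", "data": {
  "steps": [1,0,0,0.6,-0.07,1,0,0,0.6,0,1,0,0,0.6,0,1,0,0,0.6,0,1,0,0,0.6,0,1,0,0,0.6,0,1,0,0,0.4,0,1,0,0,0,0,1,0,0,0,0,1,0,0,0,0],
  "grip_force": 25
}}

```text
time: 4.2
position: [0.4448, -0.0889, 0.0433]
tool_rot: [0.883, 0.47, 0.001, 0.001]
ft_force: [0.5, -0.2, 0.7]
grip_width: 0.0873
grip_force: 0.0
```

Emit:
{"op": "play_rows", "data": {
  "steps": [-1,0,0,0,0,-1,0,0,0,0,-1,0,0,0,0,-1,0,0,0,0,-1,0,0,0,0,-1,0,0,0,0,-1,0,0,0,0,-1,0,0,0,0,-1,0,0,0,0,-1,0,0,0,0]
}}

```text
time: 5.2
position: [0.4442, -0.0886, 0.0425]
tool_rot: [0.883, 0.47, -0.0, -0.0]
ft_force: [0.1, -0.2, 0.6]
grip_width: 0.015
grip_force: 0.0
```

```bash
python3 plan.py 0.4439 -0.0882 0.042 56.0; python3 -c "
from h import *
snap(2)
T,S=load('top',2),load('side',2)
H,s,V=hsvm(S['image'])
im=cv2.imread('pics/top2.png');cv2.imwrite('pics/t2.png',im)"
```

```text
t 5.2 pos [ 0.4442 -0.0886  0.0425] yaw 56.08 F [ 0.1 -0.2  0.6] grip 0.015 | total shift [ 0.01 -0.02  0.02] twist 0.01 q6 0.15
```

View pics/t2.png

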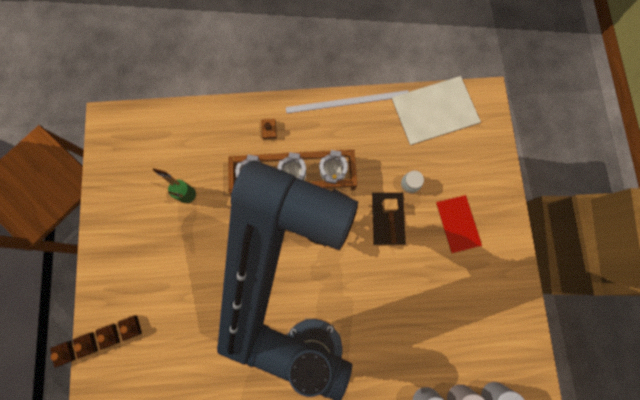

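No third sieve on the right half: only the mat and mallet at (390,217), the pot at (413,181) and the red decoy. So there are two sieves. I'll lift.

Emit:
{"op": "play_rows", "data": {
  "steps": [-1,0,0,0,0,-1,0,0,0,0,-1,0,0,0,0,-1,0,0,-0.4,0,-1,0,0,-0.6,0,-1,0,0,-0.8,0,-1,0,0,-0.9,0,-1,0,0,-1,0,-1,0,0,-1,0,-1,0,0,-0.65,0]
}}

```text
time: 6.3
position: [0.4444, -0.0888, 0.2049]
tool_rot: [0.883, 0.47, 0.001, 0.001]
ft_force: [0.6, -0.0, -2.1]
grip_width: 0.0135
grip_force: 25.0
```

```bash
python3 plan.py 0.6317 -0.1156 0.21 29.4
```

```text
t 6.3 pos [ 0.4444 -0.0888  0.2049] yaw 56.08 F [ 0.6 -0.  -2.1] grip 0.0135 | total shift [ 2.74  5.68 -0.17] twist 4.66 q6 0.15
```

Emit:
{"op": "play_rows", "data": {
  "steps": [-1,0.274,0.568,-0.02,0,-1,0.274,0.568,-0.02,0,-1,0.274,0.568,-0.02,0,-1,0.274,0.568,-0.02,0,-1,0.274,0.568,-0.02,0,-1,0.274,0.568,-0.02,0,-1,0.274,0.568,-0.02,0,-1,0.274,0.568,-0.02,0,-1,0.274,0.568,0,0,-1,0.274,0.568,0,0]
}}

```text
time: 7.3
position: [0.6314, -0.1154, 0.207]
tool_rot: [0.883, 0.47, -0.001, -0.001]
ft_force: [-0.4, -0.1, -1.5]
grip_width: 0.0138
grip_force: 25.0
```

Emit:
{"op": "play_rows", "data": {
  "steps": [-1,0,0,0,0.6,-1,0,0,0,0.6,-1,0,0,0,0.6,-1,0,0,0,0.6,-1,0,0,0,0.6,-1,0,0,0,0.6,-1,0,0,0,0.6,-1,0,0,0,0.46,-1,0,0,0,0,-1,0,0,0,0]
}}

```text
time: 8.3
position: [0.631, -0.1153, 0.2073]
tool_rot: [0.967, 0.254, -0.001, -0.0]
ft_force: [-1.0, 0.4, -1.7]
grip_width: 0.014
grip_force: 25.0
```

```bash
python3 plan.py 0.6317 -0.1156 0.1265 29.4
python3 - <<'E'
from h import *
snap(3)
T,S=load("top",3),load("side",3)
a=cv2.imread('pics/top3.png')[140:200,300:370];b=cv2.imread('pics/side3.png')[120:220,260:370]
cv2.imwrite('pics/c3.png',np.hstack([cv2.resize(a,(350,300),interpolation=2),cv2.resize(b,(330,300),interpolation=2)]))
for n,c in(("top",T),("side",S)): print(n,proj([[.6317,-.1156,.117],[.6317,-.1156,.165]],c).round(1))
# sieve lug ends predicted
P=world(np.array([[.048,0,.02],[-.048,0,.02],[0,0,0]]),[.6317,-.1156,np.radians(29.4),.1675]);print(proj(P,S).round(1),proj(P,T).round(1))
E
```

```text
t 8.3 pos [ 0.631  -0.1153  0.2073] yaw 29.44 F [-1.   0.4 -1.7] grip 0.014 | total shift [0.02 0.02 2.69] twist 0.01 q6 0.7
top [[332.9 165.7]
 [333.3 161.9]]
side [[305.9 186.2]
 [305.8 175.2]]
[[292.2 169.7]
 [319.3 170.1]
 [305.8 174.6]] [[325.7 148.8]
 [341.4 171.4]
 [333.3 161.7]]
```

View pics/c3.png

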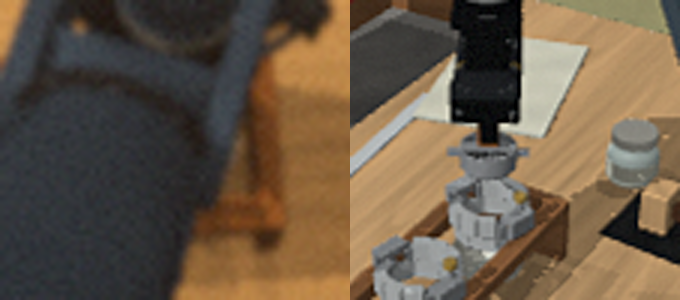

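The side view shows the sieve hanging level above collar 3. Its lug ends are at about (293,170) and (319,170), as predicted. I'll lower it.

Emit:
{"op": "play_rows", "data": {
  "steps": [-1,0.02,0.02,0.35,0,-1,0,0,0.35,0,-1,0,0,0.35,0,-1,0,0,0.35,0,-1,0,0,0.3,0,-1,0,0,0.2,0,-1,0,0,0.15,0,-1,0,0,0.1,0,-1,0,0,0.1,0,-1,0,0,0.1,0]
}}

```text
time: 9.4
position: [0.6326, -0.1159, 0.1375]
tool_rot: [0.967, 0.254, 0.0, 0.0]
ft_force: [-0.2, -0.0, -2.2]
grip_width: 0.0141
grip_force: 25.0
```

```bash
python3 plan.py 0.6317 -0.1156 0.1265 29.4
```

```text
t 9.4 pos [ 0.6326 -0.1159  0.1375] yaw 29.38 F [-0.2 -0.  -2.2] grip 0.0141 | total shift [-0.02 -0.02  0.37] twist -0.0 q6 0.7
```

Emit:
{"op": "play_rows", "data": {
  "steps": [-1,-0.02,-0.02,0.08,0,-1,0,0,0.08,0,-1,0,0,0.06,0,-1,0,0,0.05,0,-1,0,0,0.05,0,-1,0,0,0.03,0,-1,0,0,0.02,0,-1,0,0,0,0,-1,0,0,0,0,-1,0,0,0,0]
}}

```text
time: 10.4
position: [0.6315, -0.1155, 0.1265]
tool_rot: [0.967, 0.254, 0.0, 0.0]
ft_force: [-0.5, -0.8, 1.0]
grip_width: 0.0135
grip_force: 25.0
```

```bash
python3 plan.py 0.6317 -0.1156 0.1265 29.4
```

```text
t 10.4 pos [ 0.6315 -0.1155  0.1265] yaw 29.38 F [-0.5 -0.8  1. ] grip 0.0135 | total shift [0.01 0.01 0.  ] twist -0.0 q6 0.7
```

Emit:
{"op": "play_rows", "data": {
  "steps": [-1,0,0,0,0.5,-1,0,0,0,0.5,-1,0,0,0,0.5,-1,0,0,0,0.5,-1,0,0,0,0.5,-1,0,0,0,0.5,-1,0,0,0,0.5,-1,0,0,0,0.5,-1,0,0,0,0.5,-1,0,0,0,0]
}}

```text
time: 11.4
position: [0.6319, -0.1157, 0.1265]
tool_rot: [1.0, 0.031, 0.001, 0.0]
ft_force: [-0.4, 0.3, 1.1]
grip_width: 0.0139
grip_force: 25.0
```

```bash
python3 plan.py 0.6317 -0.1156 0.1195 -25.6
```

```text
t 11.4 pos [ 0.6319 -0.1157  0.1265] yaw 3.6 F [-0.4  0.3  1.1] grip 0.0139 | total shift [-0.01 -0.    0.23] twist 5.1 q6 1.15
```

Emit:
{"op": "play_rows", "data": {
  "steps": [-1,0,0,0,0.55,-1,0,0,0,0.55,-1,0,0,0,0.55,-1,0,0,0,0.55,-1,0,0,0,0.55,-1,0,0,0,0.55,-1,0,0,0,0.55,-1,0,0,0,0.55,-1,0,0,0,0.5,-1,0,0,0,0.2]
}}

```text
time: 12.4
position: [0.6314, -0.1155, 0.126]
tool_rot: [0.975, -0.222, -0.0, -0.0]
ft_force: [0.8, -0.4, -1.1]
grip_width: 0.014
grip_force: 25.0
```

Emit:
{"op": "play_rows", "data": {
  "steps": [-1,0,0,0,0,-1,0,0,0.05,0,-1,0,0,0.05,0,-1,0,0,0.05,0,-1,0,0,0.05,0,-1,0,0,0.03,0,-1,0,0,0,0,-1,0,0,0,0,-1,0,0,0,0,-1,0,0,0,0]
}}

```text
time: 13.4
position: [0.6314, -0.1155, 0.1195]
tool_rot: [0.975, -0.222, -0.0, 0.0]
ft_force: [-0.8, 0.2, 0.6]
grip_width: 0.0137
grip_force: 25.0
```

```bash
python3 plan.py 0.6317 -0.1156 0.1195 -25.6; python3 -c "
from rig import robot;print(robot.get_obs()['moment'].round(2))"
```

```text
t 13.4 pos [ 0.6314 -0.1155  0.1195] yaw -25.62 F [-0.8  0.2  0.6] grip 0.0137 | total shift [ 0.01 -0.   -0.  ] twist -0.0 q6 1.66
[ 0.14  0.23 -0.02]
```

It dropped the full 7 mm into the notches. I'll release and lift.

Emit:
{"op": "play_rows", "data": {
  "steps": [-0.3,0,0,0,0,-0.3,0,0,0,0,-0.3,0,0,0,0,-0.3,0,0,0,0,-0.3,0,0,0,0,-0.3,0,0,-0.2,0,-0.3,0,0,-0.4,0,-0.3,0,0,-0.8,0,-0.3,0,0,-0.8,0,-0.3,0,0,-0.9,0]
}}

```text
time: 14.4
position: [0.6314, -0.1155, 0.214]
tool_rot: [0.975, -0.222, 0.0, 0.0]
ft_force: [1.1, -1.3, 0.1]
grip_width: 0.0304
grip_force: 0.0
```

```bash
python3 plan.py 0.4581 0.0899 0.17 -47.4
cat > m2.py <<'E'
from h import *
import sys
k=sys.argv[1];snap(k);T,S=load("top",k),load("side",k)
rt,rs=(260,200,302,246),(297,230,343,281)
for nm,vv in(("side",[(S,smask(S["image"],rs),rs)]),("top",[(T,smask(T["image"],rt),rt)])):
    s,e=fit(SIEVE,vv,[.458,.09,[-.9,-.3,.3,.9]],0);print(nm,s.round(4),np.degrees(s[2]).round(1),round(e,1),int(vv[0][1].sum()))
b=cv2.imread(f'pics/side{k}.png')[150:290,215:415];cv2.imwrite(f'pics/c{k}.png',cv2.resize(b,(800,560),interpolation=2))
E
python3 m2.py 4
```

```text
t 14.4 pos [ 0.6314 -0.1155  0.214 ] yaw -25.62 F [ 1.1 -1.3  0.1] grip 0.0304 | total shift [-8.17 -3.68  1.47] twist 3.8 q6 1.66
side [ 0.4583  0.0898 -0.8365] -47.9 9.9 411
top [ 0.411   0.1314 -0.8418] -48.2 1582.8 1932
```

View pics/c4.png

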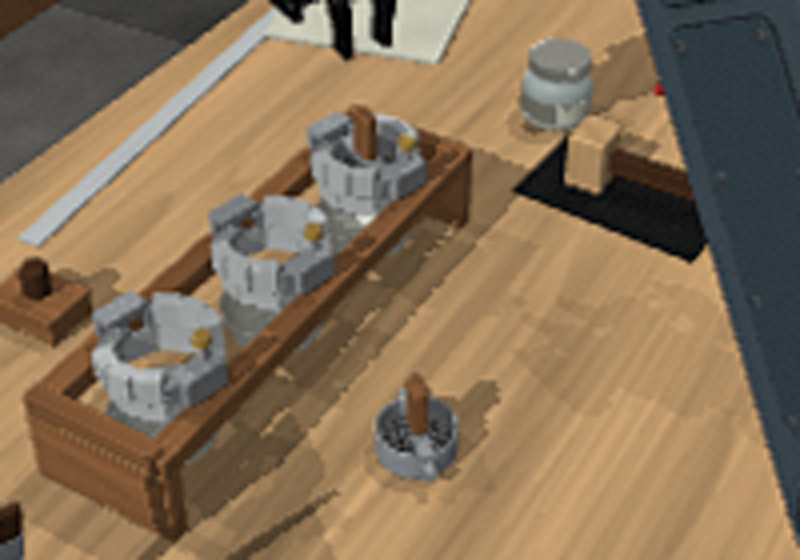

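The first sieve sits in collar 3 at crop (365,140). The left sieve has not moved, at (417,440). Next I go over it.

Emit:
{"op": "play_rows", "data": {
  "steps": [0.2,-0.817,-0.368,0,0,0.2,-0.817,-0.368,0,0,0.2,-0.817,-0.368,0,0,0.2,-0.817,-0.368,0,0,0.2,-0.817,-0.368,0,0,0.2,-0.817,-0.368,0,0,0.6,-0.817,-0.368,0,0,1,-0.817,-0.368,0,0,1,-0.817,-0.368,0,0,1,-0.817,-0.368,0,0]
}}

```text
time: 15.5
position: [0.4572, 0.0907, 0.2123]
tool_rot: [0.975, -0.222, -0.0, -0.0]
ft_force: [0.1, 0.0, -0.4]
grip_width: 0.0763
grip_force: 0.0
```

Emit:
{"op": "play_rows", "data": {
  "steps": [1,0,0,0.2,0.48,1,0,0,0.2,0.48,1,0,0,0.2,0.48,1,0,0,0.2,0.48,1,0,0,0.2,0.48,1,0,0,0.2,0.48,1,0,0,0.2,0.48,1,0,0,0.07,0.48,1,0,0,0,0,1,0,0,0,0]
}}

```text
time: 16.5
position: [0.4581, 0.09, 0.1682]
tool_rot: [0.915, -0.403, -0.0, 0.0]
ft_force: [-0.1, -0.9, 0.4]
grip_width: 0.087
grip_force: 0.0
```

```bash
python3 plan.py 0.4581 0.0899 0.042 -47.7; python3 m2.py 5
```

```text
t 16.5 pos [0.4581 0.09   0.1682] yaw -47.56 F [-0.1 -0.9  0.4] grip 0.087 | total shift [0.   0.   4.21] twist 0.02 q6 2.35
side [ 0.458   0.0903 -0.806 ] -46.2 11.6 413
top [ 0.4243  0.1312 -0.8002] -45.8 1015.2 1381
```

Emit:
{"op": "play_rows", "data": {
  "steps": [1,0,0,0.6,0,1,0,0,0.6,0,1,0,0,0.6,0,1,0,0,0.6,0,1,0,0,0.6,0,1,0,0,0.6,0,1,0,0,0.4,0,1,0,0,0.2,0,1,0,0,0,0,1,0,0,0,0]
}}

```text
time: 17.6
position: [0.4586, 0.09, 0.0426]
tool_rot: [0.915, -0.404, 0.0, -0.0]
ft_force: [0.2, 0.4, -0.3]
grip_width: 0.087
grip_force: 0.0
```

Emit:
{"op": "play_rows", "data": {
  "steps": [-1,0,0,0,0,-1,0,0,0,0,-1,0,0,0,0,-1,0,0,0,0,-1,0,0,0,0,-1,0,0,0,0,-1,0,0,0,0,-1,0,0,0,0,-1,0,0,0,0,-1,0,0,0,0]
}}

```text
time: 18.6
position: [0.4582, 0.09, 0.0422]
tool_rot: [0.915, -0.404, -0.0, 0.0]
ft_force: [-0.2, 0.1, -0.2]
grip_width: 0.0148
grip_force: 0.0
```

Emit:
{"op": "play_rows", "data": {
  "steps": [-1,0,0,0,0,-1,0,0,0,0,-1,0,0,0,0,-1,0,0,-0.4,0,-1,0,0,-0.6,0,-1,0,0,-0.8,0,-1,0,0,-0.9,0,-1,0,0,-1,0,-1,0,0,-1,0,-1,0,0,-0.9,0]
}}

```text
time: 19.6
position: [0.4578, 0.09, 0.2115]
tool_rot: [0.915, -0.404, -0.0, -0.0]
ft_force: [-0.2, 0.5, -2.1]
grip_width: 0.0136
grip_force: 24.9
```

```bash
python3 plan.py 0.6334 0.0344 0.21 29.4
```

```text
t 19.6 pos [0.4578 0.09   0.2115] yaw -47.62 F [-0.2  0.5 -2.1] grip 0.0136 | total shift [ 5.32 -3.07  0.05] twist -13.44 q6 2.36
```

Emit:
{"op": "play_rows", "data": {
  "steps": [-1,0.532,-0.307,0,0,-1,0.532,-0.307,0,0,-1,0.532,-0.307,0,0,-1,0.532,-0.307,0,0,-1,0.532,-0.307,0,0,-1,0.532,-0.307,0,0,-1,0.532,-0.307,0,0,-1,0.532,-0.307,0,0,-1,0.532,-0.307,0,0,-1,0.532,-0.307,0,0]
}}

```text
time: 20.6
position: [0.6337, 0.034, 0.2095]
tool_rot: [0.915, -0.404, -0.001, 0.0]
ft_force: [-0.2, -0.7, -1.4]
grip_width: 0.014
grip_force: 24.9
```

Emit:
{"op": "play_rows", "data": {
  "steps": [-1,0,0,0,-0.75,-1,0,0,0,-0.75,-1,0,0,0,-0.75,-1,0,0,0,-0.75,-1,0,0,0,-0.75,-1,0,0,0,-0.75,-1,0,0,0,-0.75,-1,0,0,0,-0.75,-1,0,0,0,-0.75,-1,0,0,0,-0.75]
}}

```text
time: 21.6
position: [0.6331, 0.0343, 0.2095]
tool_rot: [0.999, -0.039, -0.001, -0.0]
ft_force: [-0.1, 0.5, -2.0]
grip_width: 0.0139
grip_force: 24.9
```

Emit:
{"op": "play_rows", "data": {
  "steps": [-1,0,0,0,-0.75,-1,0,0,0,-0.75,-1,0,0,0,-0.75,-1,0,0,0,-0.75,-1,0,0,0,-0.75,-1,0,0,0,-0.75,-1,0,0,0,-0.75,-1,0,0,0,-0.69,-1,0,0,0,0,-1,0,0,0,0]
}}

```text
time: 22.6
position: [0.6334, 0.0342, 0.2098]
tool_rot: [0.967, 0.253, -0.001, -0.0]
ft_force: [-0.2, -0.1, -1.8]
grip_width: 0.0139
grip_force: 24.9
```

```bash
python3 plan.py 0.6334 0.0344 0.1262 29.4;python3 - <<'E'
from h import *
snap(6);S=load("side",6)
b=cv2.imread('pics/side6.png')[150:240,240:340];cv2.imwrite('pics/c6.png',cv2.resize(b,(500,450),interpolation=2))
P=world(np.array([[.048,0,.02],[-.048,0,.02],[0,0,0]]),[.6334,.0344,np.radians(29.4),.1693]);print((proj(P,S)-[240,150]).round(1)*5)
E
```

```text
t 22.6 pos [0.6334 0.0342 0.2098] yaw 29.3 F [-0.2 -0.1 -1.8] grip 0.0139 | total shift [ 0.   -0.    2.79] twist -0.02 q6 0.94
[[131.  203. ]
 [279.  205.5]
 [206.5 229. ]]
```

View pics/c6.png

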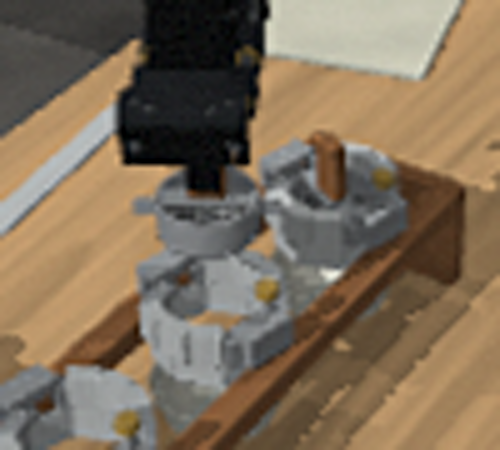

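The sieve is level above collar 2, with its left lug tip at about (135,205) against (131,203) predicted. I'll lower it.

Emit:
{"op": "play_rows", "data": {
  "steps": [-1,0,0,0.4,0,-1,0,0,0.4,0,-1,0,0,0.35,0,-1,0,0,0.35,0,-1,0,0,0.3,0,-1,0,0,0.2,0,-1,0,0,0.15,0,-1,0,0,0.1,0,-1,0,0,0.1,0,-1,0,0,0.05,0]
}}

```text
time: 23.7
position: [0.6339, 0.0342, 0.1383]
tool_rot: [0.967, 0.254, 0.0, 0.0]
ft_force: [0.0, 0.7, -1.2]
grip_width: 0.0136
grip_force: 24.9
```

```bash
python3 plan.py 0.6334 0.0344 0.1262 29.4
```

```text
t 23.7 pos [0.6339 0.0342 0.1383] yaw 29.38 F [ 0.   0.7 -1.2] grip 0.0136 | total shift [-0.01 -0.02  0.4 ] twist -0.0 q6 0.94
```

Emit:
{"op": "play_rows", "data": {
  "steps": [-1,0,0,0.08,0,-1,0,0,0.08,0,-1,0,0,0.07,0,-1,0,0,0.05,0,-1,0,0,0.05,0,-1,0,0,0.04,0,-1,0,0,0.03,0,-1,0,0,0,0,-1,0,0,0,0,-1,0,0,0,0]
}}

```text
time: 24.7
position: [0.6338, 0.0342, 0.1263]
tool_rot: [0.967, 0.254, 0.0, 0.0]
ft_force: [-0.4, -0.6, -1.4]
grip_width: 0.0136
grip_force: 24.9
```

```bash
python3 plan.py 0.6334 0.0344 0.1262 29.4
```

```text
t 24.7 pos [0.6338 0.0342 0.1263] yaw 29.38 F [-0.4 -0.6 -1.4] grip 0.0136 | total shift [-0.01 -0.01  0.  ] twist -0.0 q6 0.94
```

Emit:
{"op": "play_rows", "data": {
  "steps": [-1,0,0,0.02,0.5,-1,0,0,0,0.5,-1,0,0,0,0.5,-1,0,0,0,0.5,-1,0,0,0,0.5,-1,0,0,0,0.5,-1,0,0,0,0.5,-1,0,0,0,0.5,-1,0,0,0,0.5,-1,0,0,0,0]
}}

```text
time: 25.7
position: [0.6342, 0.0341, 0.1262]
tool_rot: [1.0, 0.031, 0.001, 0.0]
ft_force: [-0.1, 0.1, 0.7]
grip_width: 0.0141
grip_force: 25.0
```

```bash
python3 plan.py 0.6334 0.0344 0.1192 -25.6
```

```text
t 25.7 pos [0.6342 0.0341 0.1262] yaw 3.6 F [-0.1  0.1  0.7] grip 0.0141 | total shift [-0.03 -0.01  0.23] twist 5.1 q6 1.39
```

Emit:
{"op": "play_rows", "data": {
  "steps": [-1,0,0,0,0.55,-1,0,0,0,0.55,-1,0,0,0,0.55,-1,0,0,0,0.55,-1,0,0,0,0.55,-1,0,0,0,0.55,-1,0,0,0,0.55,-1,0,0,0,0.55,-1,0,0,0,0.5,-1,0,0,0,0.2]
}}

```text
time: 26.7
position: [0.6337, 0.0342, 0.1256]
tool_rot: [0.975, -0.222, -0.0, -0.0]
ft_force: [-0.3, 0.3, -2.1]
grip_width: 0.0138
grip_force: 24.9
```

Emit:
{"op": "play_rows", "data": {
  "steps": [-1,0,0,0,0,-1,0,0,0.05,0,-1,0,0,0.05,0,-1,0,0,0.05,0,-1,0,0,0.05,0,-1,0,0,0.03,0,-1,0,0,0,0,-1,0,0,0,0,-1,0,0,0,0,-1,0,0,0,0]
}}

```text
time: 27.7
position: [0.6338, 0.0342, 0.1191]
tool_rot: [0.975, -0.222, 0.0, 0.0]
ft_force: [-1.8, -0.4, 4.3]
grip_width: 0.014
grip_force: 24.9
```

```bash
python3 plan.py 0.6334 0.0344 0.1192 -25.6; python3 -c "
from rig import robot;print(robot.get_obs()['moment'].round(2))"
```

```text
t 27.7 pos [0.6338 0.0342 0.1191] yaw -25.62 F [-1.8 -0.4  4.3] grip 0.014 | total shift [-0.01 -0.   -0.  ] twist -0.0 q6 1.9
[ 0.05  0.36 -0.02]
```

Emit:
{"op": "play_rows", "data": {
  "steps": [-0.3,0,0,0,0,-0.3,0,0,0,0,-0.3,0,0,0,0,-0.3,0,0,0,0,-0.3,0,0,0,0,-0.3,0,0,-0.2,0,-0.3,0,0,-0.4,0,-0.3,0,0,-0.8,0,-0.3,0,0,-0.8,0,-0.3,0,0,-0.9,0]
}}

```text
time: 28.7
position: [0.6337, 0.0342, 0.2134]
tool_rot: [0.975, -0.222, 0.0, -0.0]
ft_force: [0.4, 1.3, -0.4]
grip_width: 0.0305
grip_force: 0.0
```

```bash
python3 - <<'E'
from h import *
snap(7);T,S=load("top",7),load("side",7)
r=(375,196,402,245);x0,y0,x1,y1=r
V=hsvm(T["image"])[2][y0:y1,x0:x1];m=(V>52).astype(np.uint8);n,l,s,_=cv2.connectedComponentsWithStats(m);m=(l==1+s[1:,4].argmax()).astype(float);print(m.sum())
p0=atz((391,205),.06,T);print(p0)
p,e=fit(MALLET,[(T,m,r)],[p0[0],p0[1],[0]],.004);print("mallet",p.round(4),np.degrees(p[2]).round(1),round(e,1))
a=cv2.resize(cv2.imread('pics/top7.png')[y0-60:y1+5,230:420],None,fx=4,fy=4,interpolation=2);b=cv2.resize(cv2.imread('pics/side7.png')[150:220,240:440],None,fx=4,fy=4,interpolation=2)
P=np.vstack([world(Q,[*p,.004]) for Q in MALLET])
for im,c,o in((a,T,(230,y0-60)),(b,S,(240,150))):
    for q in proj(P,c): cv2.circle(im,tuple(int(v) for v in ((q-o+.5)*4).round()),2,(0,255,0),-1)
w=800;cv2.imwrite('pics/c7.png',np.vstack([cv2.copyMakeBorder(im,0,0,0,w-im.shape[1],0)[:, :w] for im in(a[:320] if 0 else cv2.resize(a,None,fx=.7,fy=.7),b)])[:600])
pm=hsvm(T["image"]);mk=(pm[2]<52).astype(np.uint8);mk[:, :368]=0;mk[:185]=0;mk[250:]=0;mk[:,410:]=0
print("mat", cv2.minAreaRect(np.argwhere(mk)[:,::-1].astype(np.float32)))
E
python3 plan.py 0.5 -0.33 0.2 0
```

```text
526.0
[ 0.48460923 -0.31914894  0.06      ]
mallet [ 0.4879 -0.3182  0.0027] 0.2 76.4
mat ((388.2287292480469, 217.990478515625), (49.20730209350586, 28.849966049194336), 87.61405944824219)
t 28.8 pos [0.637  0.0339 0.2173] yaw -25.62 F [0.6 0.2 0. ] grip 0.0309 | total shift [ 1.13 12.91  0.58] twist -4.47 q6 1.9
```

View pics/c7.png

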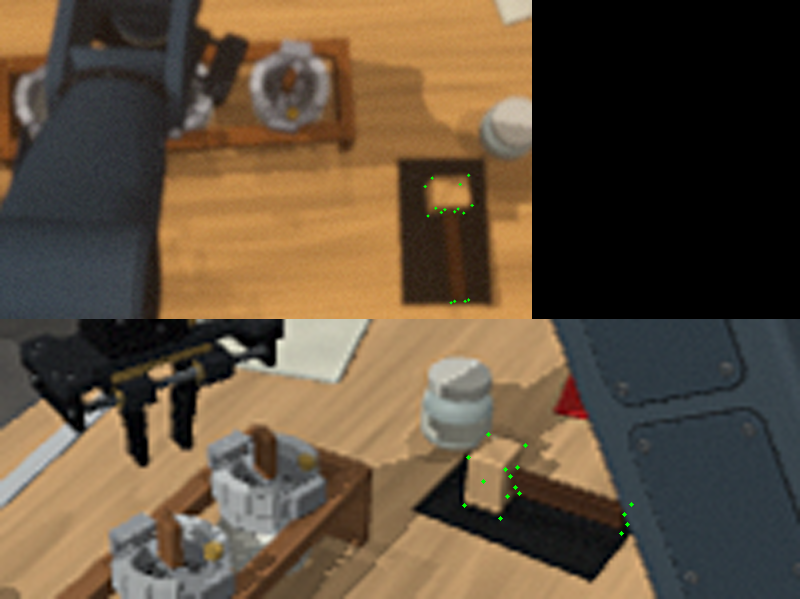

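Run:
```python
from h import *
T,S,T2,S3=load("top",7),load("side",7),load("top",2),load("side",4)
r=(374,194,403,246);x0,y0,x1,y1=r
for k in (7,2,1):
  T=load("top",k);im=cv2.GaussianBlur(T["image"],(0,0),.6).astype(int);d=(im[...,0]-im[...,2])[y0:y1,x0:x1]
  for th in(22,28,34):
    m=(d>th).astype(np.uint8)
    m[:, :3]=0;m[:,-3:]=0;m[:3]=0
    n,l,s,_=cv2.connectedComponentsWithStats(m);m=(l==1+s[1:,4].argmax()).astype(float)
    p,e=fit(MALLET,[(T,m,r)],[.4879,-.318,[-.05,.05]],.004);print(k,th,int(m.sum()),"mallet",p.round(4),np.degrees(p[2]).round(1),round(e,1))
print("\n".join("".join("#" if v>28 else "." for v in row) for row in d))
```

```text
7 22 1104 mallet [ 0.4842 -0.3178  0.053 ] 3.0 613.3
7 28 603 mallet [ 0.4878 -0.318   0.0041] 0.2 129.4
7 34 506 mallet [ 0.4885 -0.3186 -0.    ] -0.0 77.2
2 22 706 mallet [ 0.4888 -0.3188  0.0133] 0.8 216.7
2 28 509 mallet [ 0.4893 -0.3192 -0.    ] -0.0 83.8
2 34 412 mallet [ 0.4891 -0.32   -0.0068] -0.4 81.8
1 22 758 mallet [ 0.4857 -0.3195 -0.0118] -0.7 261.6
1 28 534 mallet [ 4.894e-01 -3.187e-01 -3.000e-04] -0.0 91.1
1 34 455 mallet [ 0.4889 -0.3187 -0.0006] -0.0 76.8
...........................##
............................#
............................#
..............##.######.....#
..........##############....#
.........################...#
........#################...#
.......##################...#
.......##################...#
.......##################...#
.......##################...#
.......##################....
.......###################...
.......###################...
.......##################...#
.......##################...#
........################....#
........################.....
........#############........
.............########........
..............######.
[... 238 characters left out ...]
##........
..............#######........
...............#######.......
#..............#######.......
#..............#######.......
#..............#######.......
#..............#######.......
#...............######.......
#...............######.......
#...............######.......
#...............######.......
#...............######.......
#...............#######......
#...............#######......
#...............#######......
#...............#######......
#...............#######......
#...............#######......
#...............#######......
#...............#######......
#................#######.....
#############################
#############################
#############################
```

The overlay fits. The mallet is at (0.489, -0.319), yaw 0. I'll turn the wrist and move over its handle.

Emit:
{"op": "play_rows", "data": {
  "steps": [-0.2,0,0,0,-0.5,-0.2,0,0,0,-0.5,-0.2,0,0,0,-0.5,-0.2,0,0,0,-0.5,-0.2,0,0,0,-0.5,-0.2,0,0,0,-0.5,-0.2,0,0,0,-0.5,-0.2,0,0,0,-0.5,-0.2,0,0,0,-0.47,-0.2,0,0,0,0]
}}

```text
time: 29.8
position: [0.6335, 0.0342, 0.2114]
tool_rot: [1.0, -0.0, -0.0, -0.0]
ft_force: [-0.0, 0.6, 0.3]
grip_width: 0.0348
grip_force: 0.0
```

```bash
python3 plan.py 0.452 -0.3187 0.1 0
```

```text
t 29.8 pos [0.6335 0.0342 0.2114] yaw -0.01 F [-0.   0.6  0.3] grip 0.0348 | total shift [-6.05 11.77  3.71] twist -0.0 q6 1.45
```

Emit:
{"op": "play_rows", "data": {
  "steps": [-0.2,-0.302,0.588,0,0,-0.2,-0.302,0.588,0,0,-0.2,-0.302,0.588,0,0,-0.2,-0.302,0.588,0,0,-0.2,-0.302,0.588,0,0,-0.2,-0.302,0.588,0,0,-0.2,-0.302,0.588,0,0,-0.2,-0.302,0.588,0,0,-0.2,-0.302,0.588,0,0,-0.2,-0.302,0.588,0,0]
}}

```text
time: 30.8
position: [0.5426, -0.1428, 0.2117]
tool_rot: [1.0, -0.001, -0.0, -0.0]
ft_force: [0.1, -0.6, 0.3]
grip_width: 0.0346
grip_force: 0.0
```

Emit:
{"op": "play_rows", "data": {
  "steps": [-0.2,-0.302,0.588,0,0,-0.2,-0.302,0.588,0,0,-0.2,-0.302,0.588,0,0,-0.2,-0.302,0.588,0,0,-0.2,-0.302,0.588,0,0,0,-0.302,0.588,0,0,0,-0.302,0.588,0,0,0,-0.302,0.588,0,0,0,-0.302,0.588,0,0,0,-0.302,0.588,0,0]
}}

```text
time: 31.8
position: [0.452, -0.3192, 0.2117]
tool_rot: [1.0, -0.001, -0.0, -0.0]
ft_force: [-0.5, -0.1, 0.0]
grip_width: 0.0435
grip_force: 0.0
```

Emit:
{"op": "play_rows", "data": {
  "steps": [0,0,0,0.5,0,0,0,0,0.5,0,0,0,0,0.5,0,0,0,0,0.5,0,0,0,0,0.5,0,0,0,0,0.5,0,0,0,0,0.5,0,0,0,0,0.2,0,0,0,0,0,0,0,0,0,0,0]
}}

```text
time: 32.8
position: [0.4528, -0.3188, 0.1011]
tool_rot: [1.0, -0.0, 0.0, 0.0]
ft_force: [0.1, -0.4, -0.5]
grip_width: 0.0434
grip_force: 0.0
```

```bash
python3 plan.py 0.452 -0.3187 0.015 0
python3 - <<'E'
from h import *
snap(8);S=load("side",8)
b=cv2.imread('pics/side8.png')[130:220,320:440];b=cv2.resize(b,None,fx=5,fy=5,interpolation=2)
P=world(np.array([[-.02,.009,.042],[-.02,-.009,.042],[-.14,.009,.042],[-.14,-.009,.042],[-.037,0,.042],[.02,.024,.06],[-.02,.024,.06],[-.02,.024,0],[.02,.024,0]]),[.489,-.3187,0,.004])
for q in proj(P,S): cv2.circle(b,tuple(int(v) for v in ((q-[320,130]+.5)*5).round()),3,(0,255,0),-1)
cv2.imwrite('pics/c8.png',b)
E
```

```text
t 32.8 pos [ 0.4528 -0.3188  0.1011] yaw -0.03 F [ 0.1 -0.4 -0.5] grip 0.0434 | total shift [-0.03 -0.    2.87] twist -0.01 q6 0.76
```

View pics/c8.png

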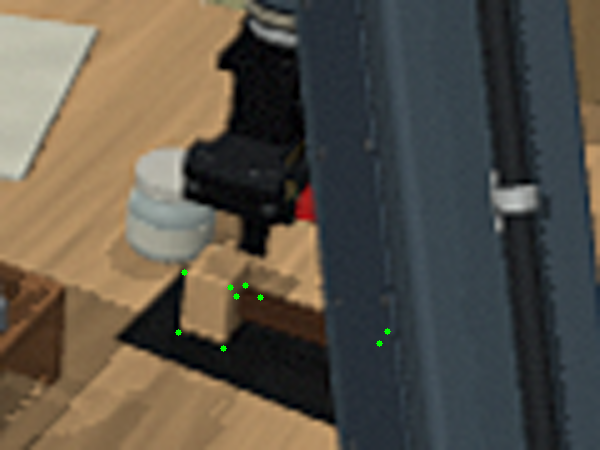

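The hand is over the handle behind the head. The head edge projects within about 1–2 px, and the finger gap allows ±12 mm. I'll grip the mallet.

Emit:
{"op": "play_rows", "data": {
  "steps": [0,0,0,0.5,0,0,0,0,0.5,0,0,0,0,0.5,0,0,0,0,0.5,0,0,0,0,0.4,0,0,0,0,0.25,0,0,0,0,0.2,0,0,0,0,0,0,0,0,0,0,0,0,0,0,0,0],
  "grip_force": 20
}}

```text
time: 33.9
position: [0.4529, -0.3189, 0.0158]
tool_rot: [1.0, -0.0, 0.0, 0.0]
ft_force: [-0.3, -0.4, -0.0]
grip_width: 0.0435
grip_force: 0.0
```

Emit:
{"op": "play_rows", "data": {
  "steps": [-1,0,0,0,0,-1,0,0,0,0,-1,0,0,0,0,-1,0,0,0,0,-1,0,0,0,0,-1,0,0,0,0,-1,0,0,0,0,-1,0,0,0,0,-1,0,0,0,0,-1,0,0,0,0]
}}

```text
time: 34.9
position: [0.4526, -0.3187, 0.0153]
tool_rot: [1.0, -0.0, 0.0, 0.0]
ft_force: [-0.8, -1.5, 0.9]
grip_width: 0.0181
grip_force: 20.0
```

Emit:
{"op": "play_rows", "data": {
  "steps": [-1,0,0,0,0,-1,0,0,0,0,-1,0,0,0,0,-1,0,0,0,0,-1,0,0,0,0,-1,0,0,0,0,-1,0,0,0,0,-1,0,0,0,0,-1,0,0,0,0,-1,0,0,0,0],
  "grip_force": 58
}}

```text
time: 35.9
position: [0.4526, -0.3187, 0.0153]
tool_rot: [1.0, -0.0, 0.0, 0.0]
ft_force: [-0.4, -1.2, 3.9]
grip_width: 0.0174
grip_force: 58.0
```

```bash
python3 plan.py 0.452 -0.3187 0.2 0
```

```text
t 35.9 pos [ 0.4526 -0.3187  0.0153] yaw -0.01 F [-0.4 -1.2  3.9] grip 0.0174 | total shift [-0.02 -0.   -6.16] twist -0.0 q6 0.76
```

Emit:
{"op": "play_rows", "data": {
  "steps": [-1,0,0,-0.3,0,-1,0,0,-0.5,0,-1,0,0,-0.8,0,-1,0,0,-0.8,0,-1,0,0,-0.8,0,-1,0,0,-0.8,0,-1,0,0,-0.8,0,-1,0,0,-0.8,0,-1,0,0,-0.8,0,-1,0,0,-0.75,0]
}}

```text
time: 36.9
position: [0.4518, -0.3173, 0.2303]
tool_rot: [1.0, -0.0, -0.001, -0.001]
ft_force: [-0.1, -0.2, -1.9]
grip_width: 0.0174
grip_force: 58.0
```

Emit:
{"op": "play_rows", "data": {
  "steps": [-1,0.311,-0.677,0,0,-1,0.311,-0.677,0,0,-1,0.311,-0.677,0,0,-1,0.311,-0.677,0,0,-1,0.311,-0.677,0,0,-1,0.311,-0.677,0,0,-1,0.311,-0.677,0,0,-1,0.311,-0.677,0,0,-1,0.311,-0.677,0,0,-1,0.311,-0.677,0,0]
}}

```text
time: 37.9
position: [0.5449, -0.1137, 0.2291]
tool_rot: [1.0, -0.0, -0.001, -0.001]
ft_force: [0.4, -0.4, -1.5]
grip_width: 0.0175
grip_force: 58.0
```

```bash
python3 plan.py 0.546 -0.1156 0.155 0
python3 - <<'E'
from h import *
snap(9);S=load("side",9)
b=cv2.imread('pics/side9.png')[120:220,260:390];b=cv2.resize(b,None,fx=5,fy=5,interpolation=2)
h0=.2318-.0113
from rig import robot
o=robot.get_obs()["position"];P=world(np.array([[.02,.024,.06],[-.02,.024,.06],[-.02,.024,0],[.02,.024,0],[-.14,.009,.018]]),[o[0]+.0364,o[1],0,o[2]-.0113])
for q in np.r_[proj(P,S),proj([[.5886,-.1156,.14]],S)]: cv2.circle(b,tuple(int(v) for v in ((q-[260,120]+.5)*5).round()),3,(0,255,0),-1)
cv2.imwrite('pics/c9.png',b)
E
```

```text
t 37.9 pos [ 0.5449 -0.1137  0.2291] yaw -0.0 F [ 0.4 -0.4 -1.5] grip 0.0175 | total shift [0.04 0.06 2.47] twist -0.0 q6 1.16
```

View pics/c9.png

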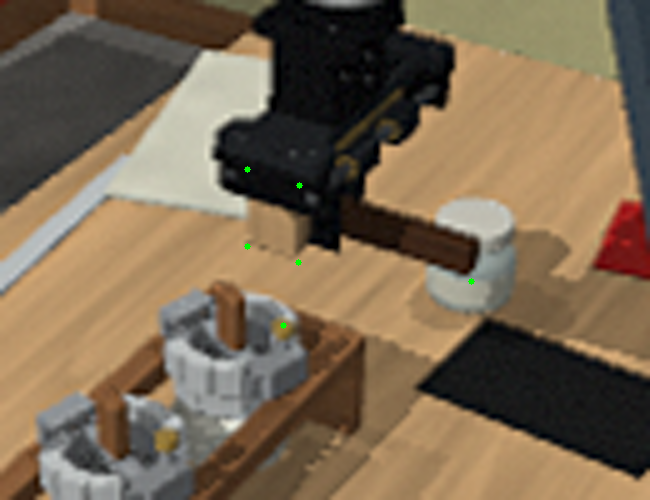

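The mallet is held level. The head is above and slightly behind peg 3 at (283,325), with the handle pointing back toward the robot. I'll lower it to just above the peg.

Emit:
{"op": "play_rows", "data": {
  "steps": [-1,0.04,0.06,0.35,0,-1,0,0,0.35,0,-1,0,0,0.35,0,-1,0,0,0.35,0,-1,0,0,0.35,0,-1,0,0,0.3,0,-1,0,0,0.2,0,-1,0,0,0.1,0,-1,0,0,0,0,-1,0,0,0,0]
}}

```text
time: 39.0
position: [0.5474, -0.1174, 0.1596]
tool_rot: [1.0, -0.0, 0.0, 0.0]
ft_force: [0.3, -0.2, -2.6]
grip_width: 0.0175
grip_force: 58.0
```

Emit:
{"op": "play_rows", "data": {
  "steps": [-1,0,0,0.06,0,-1,0,0,0.06,0,-1,0,0,0.06,0,-1,0,0,0.06,0,-1,0,0,0.06,0,-1,0,0,0.06,0,-1,0,0,0,0,-1,0,0,0,0,-1,0,0,0,0,-1,0,0,0,0]
}}

```text
time: 40.0
position: [0.547, -0.1173, 0.1487]
tool_rot: [1.0, -0.0, -0.0, 0.0]
ft_force: [-2.6, 0.2, 5.0]
grip_width: 0.0177
grip_force: 58.0
```

```bash
python3 plan.py 0.546 -0.1156 0.1413 0
```

```text
t 40.0 pos [ 0.547  -0.1173  0.1487] yaw -0.01 F [-2.6  0.2  5. ] grip 0.0177 | total shift [-0.03 -0.06  0.25] twist -0.0 q6 1.16
```

Contact is at the expected height, about 7 N net. I'll press on.

Emit:
{"op": "play_rows", "data": {
  "steps": [-1,0,0,0.06,0,-1,0,0,0.06,0,-1,0,0,0.05,0,-1,0,0,0.04,0,-1,0,0,0.04,0,-1,0,0,0.03,0,-1,0,0,0,0,-1,0,0,0,0,-1,0,0,0,0,-1,0,0,0,0]
}}

```text
time: 41.0
position: [0.547, -0.1174, 0.1408]
tool_rot: [1.0, -0.0, 0.0, 0.0]
ft_force: [-5.6, 0.7, 9.4]
grip_width: 0.0173
grip_force: 58.0
```

```bash
python3 plan.py 0.546 -0.1156 0.1413 0
```

```text
t 41.0 pos [ 0.547  -0.1174  0.1408] yaw -0.0 F [-5.6  0.7  9.4] grip 0.0173 | total shift [-0.03 -0.06 -0.02] twist -0.0 q6 1.16
```

Emit:
{"op": "play_rows", "data": {
  "steps": [-1,0,0,0.03,0,-1,0,0,0.03,0,-1,0,0,0,0,-1,0,0,0,0,-1,0,0,0,0,-1,0,0,0,0,-1,0,0,0,0,-1,0,0,0,0,-1,0,0,0,0,-1,0,0,0,0]
}}

```text
time: 42.0
position: [0.5468, -0.1174, 0.1403]
tool_rot: [1.0, 0.0, 0.0, 0.0]
ft_force: [-8.6, 1.3, 16.8]
grip_width: 0.0172
grip_force: 58.0
```

```bash
python3 plan.py 0.546 -0.1156 0.1413 0
python3 - <<'E'
from h import *
snap(10);S=load("side",10)
b=cv2.imread('pics/side10.png')[130:220,260:390];b=cv2.resize(b,None,fx=5,fy=5,interpolation=2)
cv2.imwrite('pics/c10.png',b)
E
```

```text
t 42.0 pos [ 0.5468 -0.1174  0.1403] yaw 0.01 F [-8.6  1.3 16.8] grip 0.0172 | total shift [-0.03 -0.06 -0.03] twist 0.0 q6 1.16
```

View pics/c10.png

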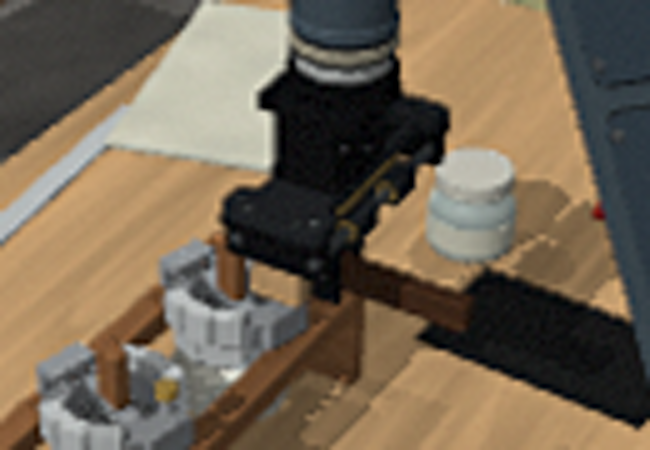

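The mallet sits flat on the bottomed peg: force up to 17 N and the tip stopped at the expected height. I'll lift and go to peg 2.

Emit:
{"op": "play_rows", "data": {
  "steps": [-1,0,0,-0.1,0,-1,0,0,-0.2,0,-1,0,0,-0.4,0,-1,0,0,-0.5,0,-1,0,0,-0.5,0,-1,0,0,-0.5,0,-1,0,0,-0.2,0,-1,0,0,0,0,-1,0,0,0,0,-1,0,0,0,0]
}}

```text
time: 43.1
position: [0.5465, -0.117, 0.2093]
tool_rot: [1.0, -0.0, -0.001, -0.0]
ft_force: [-0.1, 0.7, -3.0]
grip_width: 0.0175
grip_force: 58.0
```

```bash
python3 plan.py 0.547 0.0345 0.155 0
cat > pegs.py <<'E'
from h import *
import sys
k=sys.argv[1];snap(k)
for n,r in(("side",(250,170,330,250)),("top",(235,160,350,195))):
    c=load(n,k);H,S,V=hsvm(c["image"]);bl=[b for b in blobs(c["image"],roi(c["image"],(H>=15)&(H<=29)&(S>140)&(V>90),*r),3)]
    for i,y in enumerate((.1843,.0345,-.1156)):
        P=[(.5916,.5896,.5886)[i],y]
        for b in bl:
            zs=np.linspace(.115,.15,36);d=np.linalg.norm(proj([[*P,z] for z in zs],c)-b[0],axis=1)
            if d.min()<1.5: print(n,"peg",i+1,"z",zs[d.argmin()].round(3),"err",d.min().round(1),b[0],int(b[1]))
E
python3 pegs.py 11
```

```text
t 43.1 pos [ 0.5465 -0.117   0.2093] yaw -0.01 F [-0.1  0.7 -3. ] grip 0.0175 | total shift [ 0.02 -5.05  1.81] twist -0.0 q6 1.16
side peg 1 z 0.137 err 0.2 [265.  234.5] 12
side peg 2 z 0.137 err 0.2 [292.64 207.91] 11
side peg 3 z 0.126 err 0.1 [316.25 187.62] 8
top peg 1 z 0.139 err 0.2 [248.45 180.64] 11
top peg 2 z 0.137 err 0.3 [291.5 178.5] 12
```

Peg 3 measures about 11 mm lower, so it is fully down. Next is peg 2.

Emit:
{"op": "play_rows", "data": {
  "steps": [-1,0,-0.505,0,0,-1,0,-0.505,0,0,-1,0,-0.505,0,0,-1,0,-0.505,0,0,-1,0,-0.505,0,0,-1,0,-0.505,0,0,-1,0,-0.505,0,0,-1,0,-0.505,0,0,-1,0,-0.505,0,0,-1,0.02,-0.505,0,0]
}}

```text
time: 44.2
position: [0.5476, 0.0355, 0.2103]
tool_rot: [1.0, -0.0, -0.0, -0.0]
ft_force: [0.7, 0.7, -3.1]
grip_width: 0.0175
grip_force: 58.0
```

Emit:
{"op": "play_rows", "data": {
  "steps": [-1,0,0,0.35,0,-1,0,0,0.35,0,-1,0,0,0.35,0,-1,0,0,0.3,0,-1,0,0,0.2,0,-1,0,0,0.1,0,-1,0,0,0,0,-1,0,0,0,0,-1,0,0,0,0,-1,0,0,0,0]
}}

```text
time: 45.2
position: [0.548, 0.0342, 0.1612]
tool_rot: [1.0, -0.0, 0.0, 0.0]
ft_force: [-0.5, -0.2, -2.0]
grip_width: 0.0174
grip_force: 58.0
```

```bash
python3 plan.py 0.547 0.0345 0.1403 0
```

```text
t 45.2 pos [0.548  0.0342 0.1612] yaw -0.01 F [-0.5 -0.2 -2. ] grip 0.0174 | total shift [-0.03 -0.01  0.7 ] twist -0.0 q6 1.43
```

Emit:
{"op": "play_rows", "data": {
  "steps": [-1,-0.03,0,0.07,0,-1,0,0,0.07,0,-1,0,0,0.07,0,-1,0,0,0.07,0,-1,0,0,0.07,0,-1,0,0,0.07,0,-1,0,0,0.07,0,-1,0,0,0.05,0,-1,0,0,0.05,0,-1,0,0,0.05,0]
}}

```text
time: 46.2
position: [0.5467, 0.0342, 0.1416]
tool_rot: [1.0, -0.0, -0.0, -0.0]
ft_force: [-3.3, -0.2, 4.6]
grip_width: 0.0175
grip_force: 58.0
```

Emit:
{"op": "play_rows", "data": {
  "steps": [-1,0,0,0.04,0,-1,0,0,0.03,0,-1,0,0,0.03,0,-1,0,0,0.02,0,-1,0,0,0,0,-1,0,0,0,0,-1,0,0,0,0,-1,0,0,0,0,-1,0,0,0,0,-1,0,0,0,0]
}}

```text
time: 47.2
position: [0.5464, 0.0342, 0.1399]
tool_rot: [1.0, 0.0, 0.0, 0.0]
ft_force: [-8.4, 0.4, 16.7]
grip_width: 0.0176
grip_force: 58.0
```

```bash
python3 plan.py 0.547 0.0345 0.1403 0
```

```text
t 47.2 pos [0.5464 0.0342 0.1399] yaw 0.01 F [-8.4  0.4 16.7] grip 0.0176 | total shift [ 0.02 -0.01 -0.01] twist 0.0 q6 1.43
```

Emit:
{"op": "play_rows", "data": {
  "steps": [-1,0,0,-0.1,0,-1,0,0,-0.2,0,-1,0,0,-0.4,0,-1,0,0,-0.5,0,-1,0,0,-0.5,0,-1,0,0,-0.5,0,-1,0,0,-0.5,0,-1,0,0,-0.4,0,-1,0,0,0,0,-1,0,0,0,0]
}}

```text
time: 48.2
position: [0.5467, 0.0342, 0.2308]
tool_rot: [1.0, -0.0, -0.0, -0.0]
ft_force: [0.1, -0.0, -3.6]
grip_width: 0.0172
grip_force: 58.0
```

```bash
python3 plan.py 0.4526 -0.3187 0.0153 0; python3 pegs.py 12
```

```text
t 48.2 pos [0.5467 0.0342 0.2308] yaw -0.01 F [ 0.1 -0.  -3.6] grip 0.0172 | total shift [-3.13 11.76  7.18] twist -0.0 q6 1.43
side peg 1 z 0.137 err 0.2 [265.  234.5] 12
side peg 2 z 0.127 err 0.3 [292.67 210.25] 12
top peg 3 z 0.13 err 0.1 [334.  176.5] 12
```

Pegs 2 and 3 are down and peg 1 is up. I'll carry the mallet back to the mat.

Emit:
{"op": "play_rows", "data": {
  "steps": [-1,-0.156,0.588,0,0,-1,-0.156,0.588,0,0,-1,-0.156,0.588,0,0,-1,-0.156,0.588,0,0,-1,-0.156,0.588,0,0,-1,-0.156,0.588,0,0,-1,-0.156,0.588,0,0,-1,-0.156,0.588,0,0,-1,-0.156,0.588,0,0,-1,-0.156,0.588,0,0]
}}

```text
time: 49.3
position: [0.4992, -0.1427, 0.23]
tool_rot: [1.0, -0.0, -0.001, -0.0]
ft_force: [-0.3, -0.5, -1.7]
grip_width: 0.0175
grip_force: 58.0
```

Emit:
{"op": "play_rows", "data": {
  "steps": [-1,-0.156,0.588,0,0,-1,-0.156,0.588,0,0,-1,-0.156,0.588,0,0,-1,-0.156,0.588,0,0,-1,-0.156,0.588,0,0,-1,-0.156,0.588,0,0,-1,-0.156,0.588,0,0,-1,-0.156,0.588,0,0,-1,-0.156,0.588,0,0,-1,-0.156,0.588,0,0]
}}

```text
time: 50.3
position: [0.4526, -0.3194, 0.2303]
tool_rot: [1.0, -0.0, -0.0, -0.0]
ft_force: [0.1, -0.4, -2.6]
grip_width: 0.0174
grip_force: 58.0
```

Emit:
{"op": "play_rows", "data": {
  "steps": [-1,0,0,0.8,0,-1,0,0,0.8,0,-1,0,0,0.8,0,-1,0,0,0.8,0,-1,0,0,0.8,0,-1,0,0,0.8,0,-1,0,0,0.8,0,-1,0,0,0.5,0,-1,0,0,0.3,0,-1,0,0,0.1,0]
}}

```text
time: 51.3
position: [0.4529, -0.3188, 0.0349]
tool_rot: [1.0, -0.0, -0.0, -0.001]
ft_force: [0.4, 0.1, -1.9]
grip_width: 0.0175
grip_force: 58.0
```

```bash
python3 plan.py 0.4526 -0.3187 0.0153 0
```

```text
t 51.3 pos [ 0.4529 -0.3188  0.0349] yaw -0.02 F [ 0.4  0.1 -1.9] grip 0.0175 | total shift [-0.01 -0.    0.65] twist -0.0 q6 0.76
```

Emit:
{"op": "play_rows", "data": {
  "steps": [-1,0,0,0.15,0,-1,0,0,0.12,0,-1,0,0,0.1,0,-1,0,0,0.1,0,-1,0,0,0.08,0,-1,0,0,0.06,0,-1,0,0,0.03,0,-1,0,0,0.02,0,-1,0,0,0,0,-1,0,0,0,0]
}}

```text
time: 52.3
position: [0.4532, -0.3186, 0.0162]
tool_rot: [1.0, -0.0, 0.0, 0.0]
ft_force: [-0.2, -0.1, -2.6]
grip_width: 0.0174
grip_force: 58.0
```

```bash
python3 plan.py 0.4526 -0.3187 0.0153 0
```

```text
t 52.3 pos [ 0.4532 -0.3186  0.0162] yaw -0.01 F [-0.2 -0.1 -2.6] grip 0.0174 | total shift [-0.02  0.    0.03] twist -0.0 q6 0.76
```

Lower the last millimetre with a lighter grip so it can seat, then open.

Emit:
{"op": "play_rows", "data": {
  "steps": [-1,0,0,0.03,0,-1,0,0,0.02,0,-1,0,0,0,0,-1,0,0,0,0,-1,0,0,0,0,-1,0,0,0,0,-1,0,0,0,0,-1,0,0,0,0,-1,0,0,0,0,-1,0,0,0,0],
  "grip_force": 10
}}

```text
time: 53.3
position: [0.4532, -0.3187, 0.0152]
tool_rot: [1.0, -0.0, 0.0, 0.0]
ft_force: [-1.6, 0.5, 5.8]
grip_width: 0.0175
grip_force: 10.0
```

Emit:
{"op": "play_rows", "data": {
  "steps": [-0.4,0,0,0,0,0,0,0,0,0,0,0,0,0,0,0,0,0,0,0,0,0,0,0,0,0,0,0,0,0,0,0,0,0,0,0,0,0,0,0,0,0,0,0,0,0,0,0,0,0]
}}

```text
time: 54.3
position: [0.4532, -0.3186, 0.0146]
tool_rot: [1.0, -0.0, 0.0, -0.0]
ft_force: [0.5, -0.8, 0.1]
grip_width: 0.0436
grip_force: 0.0
```

Emit:
{"op": "play_rows", "data": {
  "steps": [0,0,0,-0.3,0,0,0,0,-0.5,0,0,0,0,-0.7,0,0,0,0,-0.8,0,0,0,0,-0.8,0,0,0,0,-0.8,0,0,0,0,-0.8,0,0,0,0,-0.8,0,0,0,0,-0.5,0,0,0,0,0,0]
}}

```text
time: 55.3
position: [0.4543, -0.3197, 0.1976]
tool_rot: [1.0, -0.0, 0.002, 0.002]
ft_force: [0.7, 0.2, -0.3]
grip_width: 0.0437
grip_force: 0.0
```

```bash
python3 pegs.py 13
python3 - <<'E'
from h import *
a=cv2.resize(cv2.imread('pics/top13.png')[140:255,225:425],(800,460),interpolation=2)[:,:]
b=cv2.resize(cv2.imread('pics/side13.png')[150:260,230:410],(540,330),interpolation=2)
a=cv2.resize(a,(440,253));cv2.imwrite('pics/c13.png',np.vstack([cv2.copyMakeBorder(a,0,0,0,100,0),b]))
E
```

```text
side peg 1 z 0.137 err 0.1 [264.75 234.42] 12
side peg 2 z 0.127 err 0.3 [292.67 210.25] 12
side peg 3 z 0.127 err 0.1 [316.2 187.5] 10
top peg 1 z 0.137 err 0.0 [248.36 180.91] 11
top peg 2 z 0.132 err 0.5 [291.82 178.82] 11
top peg 3 z 0.13 err 0.1 [334.  176.5] 12
```

View pics/c13.png

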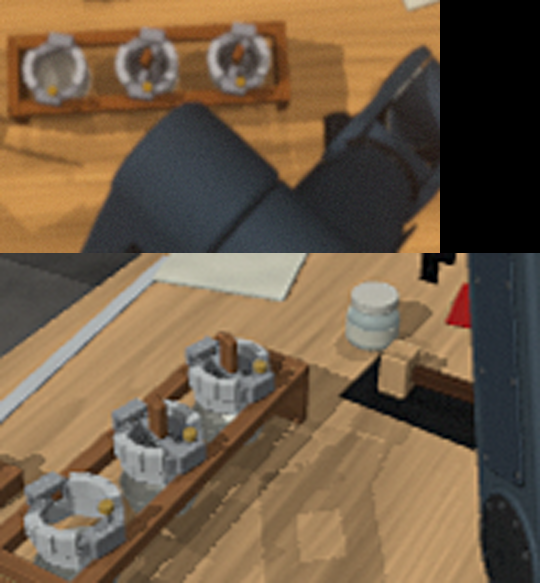

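The sieves sit in collars 2 and 3. Pegs 2 and 3 are down and peg 1 is up. The mallet stands on its mat at (400,370), and the hand is clear.

```bash
python3 -c "
from rig import robot;print(robot.hand_in())"
```

```text
the job is handed in; nothing more can be done
None
```

The job is handed in at about 55 s: both sieves on the table are locked in collars 2 and 3, their pegs are knocked down with the mallet, peg 1 is still up, and the mallet stands back on its mat.

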